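# Stack the parts cases on the workbench

### The job

Build up the column of small-parts cases on the red case: first the blue case on the red one, then the yellow case, which stands on its side, on the blue one. Each case must end lid up, square with the one below and with its foot fully home inside that case's rim, not perched on it. Leave the red case where it stands and the spray can, screwdriver and tape measure undisturbed.

Things in the scene. Friction and masses are not known exactly. Their poses are not given: they have to be found in the camera images.
- red_case: Red closed plastic parts case, 0.8 kg, flat on the bench, lid up: bottom of the column. All cases are alike: outside 88 (own x) x 62 (own y) mm, 48.5 high. Origin: centre of the foot's underside; z out of the lid. Lid floor 43 mm above the origin, inside a raised rim 3.5 thick, 5.5 high. Foot: black, 78 x 52, 6 deep, square-edged. Latch on the -x side.
- blue_case: Blue case, 0.3 kg, shape and axes as the red case; flat, lid up at the start. Grip it across its 62 mm width. A foot drops 5.5 mm into the rim below with 1.5 mm play all round, either way round (half a turn does not matter): upper origin then 43 mm above the lower one. A foot that misses perches on the rim, 5.5 mm too high.
- yellow_case: Yellow case, 0.26 kg, shape and axes as the red case. At the start it stands on its +x side, latch up: own x points down, 88 mm tall, the 62 mm width level, lid facing the robot's right (within 0.35 rad of -y), origin 44 mm above the bench on its left side. Needs turning a quarter about its own y to lie lid up.
- spray_can: White and green can, 60 mm diameter, 150 mm tall, upright, beyond the cases. Origin: centre of its underside. Bystander.
- screwdriver: Screwdriver lying on the bench to the left of the cases, about 200 mm long along own x, at most 30 mm thick. Origin: underside, near the middle. Bystander.
- tape_measure: Black tape measure with orange discs, 56 x 32 x 52 mm, standing on the bench to the right of the cases. Origin: centre of its underside. Bystander.
Things that resemble listed ones, but are neither listed nor needed, are in the scene too. What is meant by the blue_case is not white, and is the larger of those in its own colour.

How it is judged:
By the outcome, as a careful person would: the job done as asked, in the order asked, and still so for the second after the job is handed in, with the robot touching nothing.
It also fails if it takes over 59 s, if anything falls off the work surface, if the arm or the gripper's body presses on something with over 40 N, if the wrist force passes 120 N, or if a joint passes its speed limit or range.

### The arm

A 6-joint arm with a two-finger parallel gripper is mounted at the origin on the work surface. World frame = base frame: x ahead of the robot, y to its left, z up, the work surface at z = 0. Lengths are in m, angles in rad, forces in N, time in s.
With the tool pointing down it reaches from about 0.3 to 0.875 m from the base axis. Payload 6.4 kg.
Tool frame: the origin (TCP) lies midway between the tips of the shut fingers; the grasp point (between the pads) lies 19 mm behind it; z points along the fingers, y is the line along which they close (so a half turn about z gives the same grasp; the last joint's range is limited). The gripper opens to 88 mm and grips with 3 to 60 N. Pads are 18 mm wide; open, the fingers measure 123 mm over their backs; the gripper's body (75 mm by 187 mm) begins 45 mm behind the grasp point.
Start: joints at [1, 0.181, 1.607, -0, 1.354, -0.206], TCP at [0.205, 0.537, 0.239] pointing down, gripper open.
Joint ranges: [-2.99, 2.99], [-0.89, 2.07], [0.3, 2.58], [-1.14, 4.28], [0, 2.63], [-3.12, 3.12]. Speed limits (rad/s): [2.57, 2.57, 3.01, 3.14, 3.14, 3.14].

### API

Orientations are given as a unit quaternion [x, y, z, w].
In Python, from rig import sense, viewer, order gives the robot as it stands. The module is installed in compiled form; this text tells all that it offers.
- The arm moves only by the shell command python3 -m creep 'ROWS' [OPENING] [FORCE]. ROWS is JSON, a list of rows, each an object with "travel": the shift along the world's x, y, z in mm, a list of three; "yaw": the turn about the world's z in rad. A call has 1 to 5 rows; each row shifts and turns the commanded pose from where the row before left it; what a row does not reach is not made up. A row lasts 1/8 s, in which the tool goes at most 62.5 mm and 10.7 degrees, less where a joint would pass 70% of its speed; a pose out of reach is approached as far as the arm can. A call is refused whole if a number of a shift passes 62.5 or a number of a turn 0.188, either way. A call with a gripper value outside its range is refused whole. OPENING is the finger opening in mm, from 0 to 88.1, set as the call begins (- or left out, the last holds). The fingers move at their own pace and stop on an object; FORCE is the grip in N (left out, the last holds). Time passes only in rows, so rows that do not move let the fingers close. It gives the time, the measured TCP pose, the force, the opening and the grip force at its end, in the units of the state.
- sense(): the state, without advancing time (a new reading comes with each control period).
- viewer.snapshot(name): name is "side" or "top" or "wrist"; returns a dict with "image" (420x560x3 uint8, red, green, blue), "camera_matrix" (3x3 intrinsics, pixels), "R" (3x3) and "t" (3): a world point X has camera coordinates R X + t; the wrist camera has in their place "tool_from_camera" (4x4, takes a point from camera to tool coordinates, whose origin is the TCP and whose axes are the flange's). Camera axes: x right, y down, z forward; pixel columns grow to the right and rows downward; lengths in m; the calibration is good to about 2 mm. A picture is of the moment at which its call begins: read the wrist's pose just before it. There is no depth.
- order.sign_off(): hands the job in; it is judged then, once.
The state is a dict: "clock": time; "qpos": joint angles; "qvel": joint speeds; "effort": joint torques, N m; "position": TCP position; "eef_rot": TCP orientation; "ft_force": force on the tool from outside, world axes, zero at the start; "torque": the same for the moment, N m; "finger_gap": finger opening in m; "grasp_force": force on a finger pad.
Only numpy, scipy, OpenCV 4.12 (cv2) and the standard library are available. Lean on these libraries where they do the work, as an engineer would, in place of code of your own. Each camera call takes 0.05 s, during which the arm holds its last target. There are 200 camera calls.

## Working session

There is one attempt and no reset: what is moved stays moved. The work goes in short steps, Python scripts to look and compute and a shell command to move; the robot and the scene stay as the last step left them, time stands still between calls to the robot, and variables do not carry over. Pictures are saved under pics/ and viewed, at most 10 in all, crops included, and the job is handed in when it is done.

```bash
mkdir -p pics && cat > h.py <<'E'
import numpy as np, cv2, pickle
from rig import sense, viewer, order
def snap(n, f):
    s=sense(); d=viewer.snapshot(n); d['s']=s
    cv2.imwrite(f'pics/{f}.png', d['image'][:,:,::-1]); pickle.dump(d,open(f'pics/{f}.pkl','wb')); return d
E
python3 - <<'E'
from h import *
for n in ['side','top']:
    d=snap(n,n+'0'); print(n,d['camera_matrix'].round(1).tolist(),(-d['R'].T@d['t']).round(3),d['R'].round(3).tolist())
s=sense(); print(s['clock'],s['position'],s['eef_rot'])
E
```

```text
side [[445.3, 0.0, 280.8], [0.0, 445.3, 211.7], [0.0, 0.0, 1.0]] [ 0.288 -1.08   0.716] [[0.951, -0.307, 0.025], [-0.134, -0.485, -0.864], [0.277, 0.819, -0.503]]
top [[487.3, 0.0, 286.6], [0.0, 487.3, 221.2], [0.0, 0.0, 1.0]] [ 0.426 -0.029  1.286] [[0.0, -1.0, 0.001], [-0.982, -0.0, -0.187], [0.187, -0.001, -0.982]]
0.1 [0.20486888 0.53674505 0.23792264] [ 1.81429989e-01  9.83403553e-01 -7.22106439e-04 -2.98377364e-04]
```

View pics/top0.png

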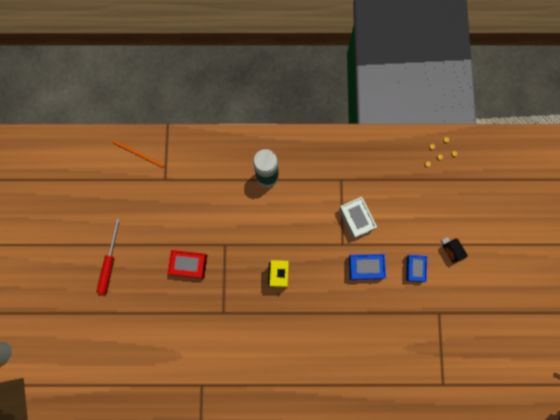

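View pics/side0.png

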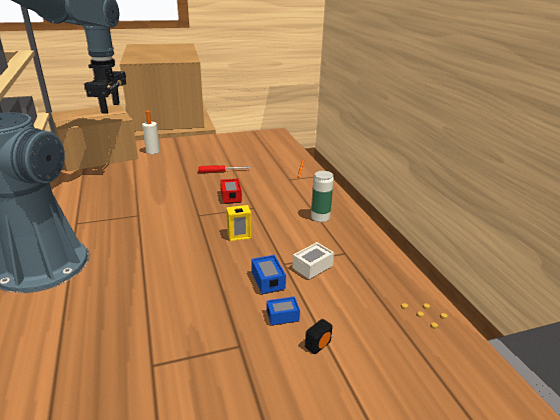

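The top view shows red at (187,265), yellow with its latch up at (279,273), the large blue at (367,267), the small blue decoy at (417,268) and a white decoy at (358,217). The side view confirms that yellow is standing with its lid towards the right. Next I'll fit box silhouettes.

```bash
cat >> h.py <<'E'
from scipy.optimize import minimize
from scipy.spatial.transform import Rotation as Rn
def mask(im,c):
    h=cv2.cvtColor(im,cv2.COLOR_RGB2HSV); H,S,V=h[...,0].astype(int),h[...,1],h[...,2]
    m={'red':((H<4)|(H>174)),'blue':(abs(H-118)<14),'yellow':(abs(H-29)<5)}[c]&(S>150)&(V>40)
    return m.astype(np.uint8)
def blob(im,c,near):
    n,l,st,ce=cv2.connectedComponentsWithStats(mask(im,c)); ok=[i for i in range(1,n) if st[i,4]>80]
    i=min(ok,key=lambda i:np.hypot(*(ce[i]-near))); m=(l==i).astype(np.uint8)
    cs,_=cv2.findContours(m,cv2.RETR_EXTERNAL,cv2.CHAIN_APPROX_NONE)
    return max(cs,key=len)
def cam(d):
    if 'R' in d: return np.array(d['R']),np.array(d['t'])
    T=np.eye(4);T[:3,:3]=Rn.from_quat(d['s']['eef_rot']).as_matrix();T[:3,3]=d['s']['position']
    W=np.linalg.inv(T@np.array(d['tool_from_camera'])); return W[:3,:3],W[:3,3]
def proj(d,X):
    R,t=cam(d); p=(X@R.T+t)@np.array(d['camera_matrix']).T; return p[:,:2]/p[:,2:]
# body box (without black foot), flat: z 6..48.5
B=np.array([[x,y,z] for x in(-.044,.044) for y in(-.031,.031) for z in(.006,.0485)])
def fit(views,c,p0,R0=np.eye(3),z0=0.):
    """views: [(d,near)]; p=(x,y,yaw); silhouette fit (soft) via signed distance of model hull to the blob hull"""
    M=[]
    for d,near in views:
        h=cv2.convexHull(blob(d['image'],c,near)); M.append((d,h))
    ang=np.linspace(0,2*np.pi,48,endpoint=False); N=np.c_[np.cos(ang),np.sin(ang)]
    def cost(p):
        X=(B@R0.T)@Rn.from_euler('z',p[2]).as_matrix().T+[p[0],p[1],z0]; e=0
        for d,h in M:
            q=proj(d,X); s1=(q@N.T).max(0); s2=(h[:,0]@N.T).max(0)+.5*np.maximum(abs(N[:,0]),abs(N[:,1])); e+=np.mean(np.minimum(abs(s1-s2),4)**2)
        return e/len(M)
    best=min((minimize(cost,[p0[0],p0[1],y],method='Nelder-Mead',options=dict(initial_simplex=np.array([p0[0],p0[1],y])+np.array([[0,0,0],[.02,0,0],[0,.02,0],[0,0,.15]]),xatol=1e-5,fatol=1e-6)) for y in (p0[2],p0[2]-.25,p0[2]+.25)),key=lambda r:r.fun)
    return best.x.round(4),round(best.fun**.5,2)
def ground(d,uv,z):
    R,t=cam(d); K=np.array(d['camera_matrix']); r=R.T@np.linalg.inv(K)@[*uv,1]; c=-R.T@t; return c+r*(z-c[2])/r[2]
E
python3 - <<'E'
from h import *
T=pickle.load(open('pics/top0.pkl','rb'));S=pickle.load(open('pics/side0.pkl','rb'))
# yellow standing: own x->-z, own z->-y, own y = z cross x = (-y)x(-z) = x
RY=np.array([[0,1,0],[0,0,-1],[-1,0,0]],float)
for c,u,v,R0,z0,zz in [('red',(187,265),(231,190),np.eye(3),0,.045),('blue',(367,267),(268,273),np.eye(3),0,.045),('yellow',(279,273),(239,223),RY,.044,.06)]:
    g=ground(T,u,zz); g[1]+=.024*(c=='yellow')
    yaw0=np.pi/2 if c!='yellow' else 0
    for vs in ([(T,u)],[(S,v)],[(T,u),(S,v)]): print(c,g.round(3),fit(vs,c,(g[0],g[1],yaw0),R0,z0))
for u in [(265,168),(358,217),(417,268),(106,275)]: print(ground(T,u,.04).round(3))
E
```

```text
red [0.549 0.224 0.045] (array([0.5532, 0.2274, 1.4864]), np.float64(1.12))
red [0.549 0.224 0.045] (array([0.5499, 0.2206, 1.4412]), np.float64(0.65))
red [0.549 0.224 0.045] (array([0.5523, 0.2266, 1.4668]), np.float64(1.07))
blue [ 0.544 -0.235  0.045] (array([ 0.5474, -0.2373,  1.5815]), np.float64(1.14))
blue [ 0.544 -0.235  0.045] (array([ 0.5438, -0.2396,  1.579 ]), np.float64(0.54))
blue [ 0.544 -0.235  0.045] (array([ 0.5458, -0.2378,  1.5801]), np.float64(1.04))
yellow [0.527 0.013 0.06 ] (array([ 0.5281,  0.0179, -0.0646]), np.float64(0.61))
yellow [0.527 0.013 0.06 ] (array([ 0.5263,  0.0103, -0.139 ]), np.float64(2.74))
yellow [0.527 0.013 0.06 ] (array([ 0.5274,  0.0174, -0.065 ]), np.float64(2.05))
[0.808 0.027 0.04 ]
[ 0.675 -0.216  0.04 ]
[ 0.542 -0.364  0.04 ]
[0.524 0.43  0.04 ]
```

```bash
R='' ; python3 -m creep '[{"travel":[24.4,-55.4,-3],"yaw":-0.0862},{"travel":[24.4,-55.4,-3],"yaw":-0.0862},{"travel":[24.4,-55.4,-3],"yaw":-0.0862},{"travel":[24.4,-55.4,-3],"yaw":-0.0862},{"travel":[24.4,-55.4,-3],"yaw":-0.0862}]' && python3 -m creep '[{"travel":[24.4,-55.4,-3],"yaw":-0.0862},{"travel":[24.4,-55.4,-3],"yaw":-0.0862},{"travel":[24.4,-55.4,-3],"yaw":-0.0862},{"travel":[24.4,-55.4,-3],"yaw":-0.0862},{"travel":[24.4,-55.4,-3],"yaw":-0.0862}]' && python3 -m creep '[{"travel":[24.4,-55.4,-3],"yaw":-0.0862},{"travel":[24.4,-55.4,-3],"yaw":-0.0862},{"travel":[24.4,-55.4,-3],"yaw":-0.0862},{"travel":[24.4,-55.4,-3],"yaw":-0.0862},{"travel":[0,0,0],"yaw":0}]' 
python3 - <<'E'
from h import *
s=sense();print(s['position'].round(4) if hasattr(s['position'],'round') else s['position'],s['qpos'])
d=snap('wrist','w0');print(np.round(d['tool_from_camera'],4).tolist(), d['camera_matrix'])
R=Rn.from_quat(s['eef_rot']).as_matrix();print(np.arctan2(R[1,1],R[0,1]))
E
```

```text
clock: 0.72
position: [0.3274, 0.2584, 0.2235]
eef_rot: [0.389, 0.921, 0.0, 0.0]
ft_force: [0.8, -0.3, 0.3]
finger_gap: 0.0882
grasp_force: 0.0
clock: 1.35
position: [0.4495, -0.0188, 0.2086]
eef_rot: [0.577, 0.817, 0.0, 0.0]
ft_force: [1.2, 0.5, 0.2]
finger_gap: 0.0877
grasp_force: 0.0
clock: 1.98
position: [0.5469, -0.242, 0.1951]
eef_rot: [0.709, 0.705, -0.0, -0.001]
ft_force: [-0.8, -0.1, -0.1]
finger_gap: 0.0883
grasp_force: 0.0
[ 0.5469 -0.242   0.1951] [-6.14573654e-01  2.72815030e-01  1.58751927e+00 -5.63328627e-04
  1.28264586e+00 -6.09031114e-01]
[[-0.0012, -0.9521, -0.3057, 0.0792], [1.0, -0.001, -0.0008, -0.0002], [0.0005, -0.3057, 0.9521, -0.1469], [0.0, 0.0, 0.0, 1.0]] [[369.07767121   0.         276.7488938 ]
 [  0.         369.07767121 210.0411361 ]
 [  0.           0.           1.        ]]
-0.005381824527931151
```

View pics/w0.png

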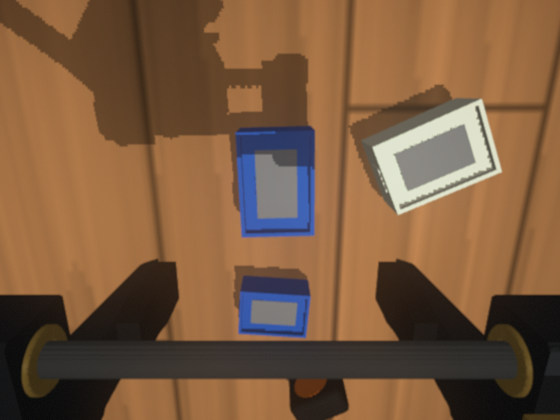

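The wrist image shows the large blue case centred near (276,180) with the small blue one below it at (273,310). I'll fit it with the wrist camera.

```bash
python3 - <<'E'
from h import *
W=pickle.load(open('pics/w0.pkl','rb'))
p,e=fit([(W,(276,180))],'blue',(.546,-.238,1.58));print(p,e)
X=B@Rn.from_euler('z',p[2]).as_matrix().T+[p[0],p[1],0]
im=W['image'][:,:,::-1].copy()
for q in proj(W,X): cv2.circle(im,tuple(int(round(a)) for a in q),2,(0,255,255),-1)
im=cv2.resize(im[90:260,180:360],None,fx=3,fy=3);cv2.imwrite('pics/w0b.png',im)
E
```

```text
[ 0.5459 -0.2339  1.5862] 2.86
```

View pics/w0b.png

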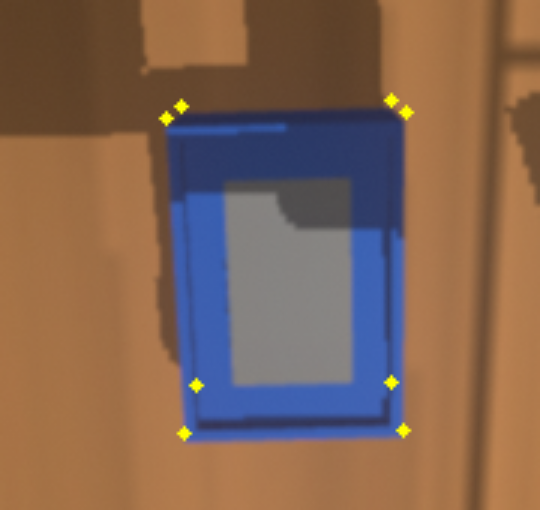

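```bash
sed -i 's/(S>150)&(V>40)/(S>120)\&(V>18)/' h.py && python3 - <<'E'
from h import *
W=pickle.load(open('pics/w0.pkl','rb'))
print(fit([(W,(276,180))],'blue',(.546,-.238,1.58)), cv2.boundingRect(blob(W['image'],'blue',(276,180))))
T=pickle.load(open('pics/top0.pkl','rb'));S=pickle.load(open('pics/side0.pkl','rb'))
RY=np.array([[0,1,0],[0,0,-1],[-1,0,0]],float)
for c,u,v,R0,z0,g in [('red',(187,265),(231,190),np.eye(3),0,(.552,.226,1.46)),('blue',(367,267),(268,273),np.eye(3),0,(.546,-.238,1.58)),('yellow',(279,273),(239,223),RY,.044,(.527,.017,-.06))]:
    for vs in ([(T,u)],[(S,v)]): print(c,fit(vs,c,g,R0,z0))
E
```

```text
(array([ 0.5456, -0.2368,  1.593 ]), np.float64(1.39)) (236, 128, 78, 109)
red (array([0.5532, 0.2274, 1.4864]), np.float64(1.12))
red (array([0.5499, 0.2206, 1.4412]), np.float64(0.65))
blue (array([ 0.5469, -0.2371,  1.5906]), np.float64(0.94))
blue (array([ 0.5438, -0.2395,  1.5784]), np.float64(0.54))
yellow (array([ 0.5281,  0.0179, -0.0638]), np.float64(0.61))
yellow (array([ 0.5263,  0.0103, -0.139 ]), np.float64(2.74))
```

```bash
python3 -m creep '[{"travel":[-1,4.5,-40],"yaw":0.02},{"travel":[0,0,-55]},{"travel":[0,0,-50]},{"travel":[0,0,-30]},{"travel":[0,0,-6]}]' && python3 -m creep '[{"travel":[0,0,0]},{"travel":[0,0,0]},{"travel":[0,0,0]},{"travel":[0,0,0]}]' 55 25
```

```text
invalid input at $[1]: expected keys travel, yaw
```

```bash
python3 -m creep '[{"travel":[-1,4.5,-40],"yaw":0.02},{"travel":[0,0,-55],"yaw":0},{"travel":[0,0,-50],"yaw":0},{"travel":[0,0,-30],"yaw":0},{"travel":[0,0,-6],"yaw":0}]' && python3 -m creep '[{"travel":[0,0,0],"yaw":0},{"travel":[0,0,0],"yaw":0},{"travel":[0,0,0],"yaw":0},{"travel":[0,0,0],"yaw":0}]' 55 25
```

```text
clock: 2.65
position: [0.5438, -0.2312, 0.0137]
eef_rot: [0.7, 0.715, -0.0, -0.003]
ft_force: [-0.8, -0.9, 1.2]
finger_gap: 0.0883
grasp_force: 0.0
clock: 3.15
position: [0.5466, -0.2345, 0.0175]
eef_rot: [0.7, 0.714, 0.0, 0.001]
ft_force: [-1.4, 0.8, 6.5]
finger_gap: 0.0616
grasp_force: 25.0
```

```bash
python3 -m creep '[{"travel":[0,0,30],"yaw":0},{"travel":[0,0,50],"yaw":0},{"travel":[0,0,50],"yaw":0},{"travel":[0,50,0],"yaw":-0.02},{"travel":[0,54,0],"yaw":-0.02}]' && python3 -m creep '[{"travel":[0,54,0],"yaw":-0.02},{"travel":[1,54,0],"yaw":-0.02},{"travel":[1,54,0],"yaw":-0.02},{"travel":[2,54,0],"yaw":-0.015},{"travel":[2,50,0],"yaw":0}]' && python3 -m creep '[{"travel":[0,0,0],"yaw":0},{"travel":[0,0,0],"yaw":0}]' && python3 - <<'E'
from h import *
W=snap('wrist','w1');S=snap('side','s1');T=snap('top','t1');print(sense()['position'],sense()['eef_rot'])
for d in (W,S,T):
  for q in [proj(d,np.array([[.552,.224,.043]]))[0]]:print(q)
print(fit([(W,proj(W,np.array([[.552,.224,.043]]))[0])],'red',(.552,.224,1.46)))
E
```

```text
clock: 3.78
position: [0.5457, -0.1295, 0.1466]
eef_rot: [0.715, 0.699, 0.0, 0.001]
ft_force: [0.3, 0.4, -3.6]
finger_gap: 0.0621
grasp_force: 25.0
clock: 4.4
position: [0.5511, 0.1379, 0.1456]
eef_rot: [0.74, 0.672, -0.0, -0.0]
ft_force: [0.5, -0.9, -2.3]
finger_gap: 0.0617
grasp_force: 25.0
clock: 4.65
position: [0.5513, 0.1358, 0.1454]
eef_rot: [0.74, 0.673, -0.0, -0.0]
ft_force: [0.2, -0.6, -4.3]
finger_gap: 0.0619
grasp_force: 25.0
[0.55173235 0.13478235 0.14559935] [ 7.40746839e-01  6.71784249e-01 -2.08611418e-04 -2.73674703e-05]
[265.18022982  77.26741565]
[230.79120395 185.48935488]
[187.09033196 263.85609588]
(array([0.5528, 0.2225, 1.4696]), np.float64(2.59))
```

View pics/w1.png

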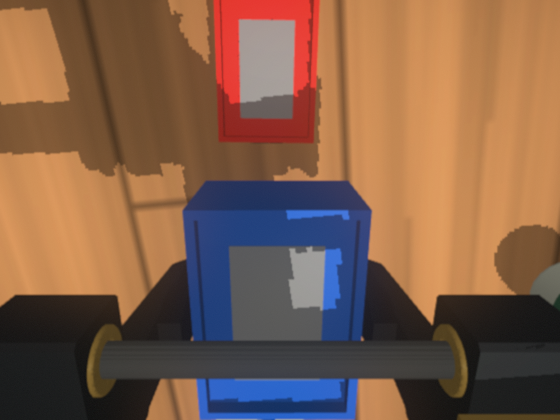

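```bash
sed -i "s/def fit(views,c,p0,R0=np.eye(3),z0=0.):/def fit(views,c,p0,R0=np.eye(3),z0=0.,sel=None):/; s/    def cost(p):/    N=N if sel is None else N[sel(N)]\n    def cost(p):/" h.py && python3 - <<'E'
from h import *
W=pickle.load(open('pics/w1.pkl','rb'));S=pickle.load(open('pics/s1.pkl','rb'));T=pickle.load(open('pics/t1.pkl','rb'))
s=W['s'];R=Rn.from_quat(s['eef_rot']).as_matrix();print('tcp',s['position'],'tool yaw',np.arctan2(R[1,1],R[0,1]))
dn=lambda N:N[:,1]>-.05
up=lambda N:N[:,1]<.05
z0=s['position'][2]-.0175
for im in(0,):
  h=cv2.convexHull(blob(W['image'],'blue',(276,240)))[:,0];print(h[h[:,1]<260].tolist())
print('red W',fit([(W,(265,77))],'red',(.552,.224,1.46),sel=dn))
print('red S',fit([(S,(231,188))],'red',(.552,.224,1.46)))
p=(.5515,.133,1.47)
q=[proj(d,np.array([[*p[:2],z0+.03]]))[0] for d in(W,S,T)]
print('blue W',fit([(W,q[0])],'blue',p,z0=z0,sel=up))
print('blue S',fit([(S,q[1])],'blue',p,z0=z0))
print('blue T',fit([(T,q[2])],'blue',p,z0=z0))
cv2.imwrite('pics/m.png',np.hstack([cv2.resize(d['image'][int(v[1])-60:int(v[1])+60,int(v[0])-60:int(v[0])+60,::-1],(390,390)) for d,v in((S,q[1]),(T,q[2]))]))
E
```

```text
tcp [0.55132106 0.13583949 0.14541543] tool yaw -0.0950467489888472
[[320, 182], [369, 210], [369, 223], [184, 219], [184, 210], [202, 187], [206, 182]]
red W (array([0.5532, 0.2289, 1.4606]), np.float64(0.55))
red S (array([0.5502, 0.2205, 1.4545]), np.float64(0.83))
blue W (array([0.5495, 0.1328, 1.4412]), np.float64(1.77))
blue S (array([0.5482, 0.1264, 1.464 ]), np.float64(0.71))
blue T (array([0.5523, 0.1359, 1.5147]), np.float64(2.79))
```

View pics/m.png

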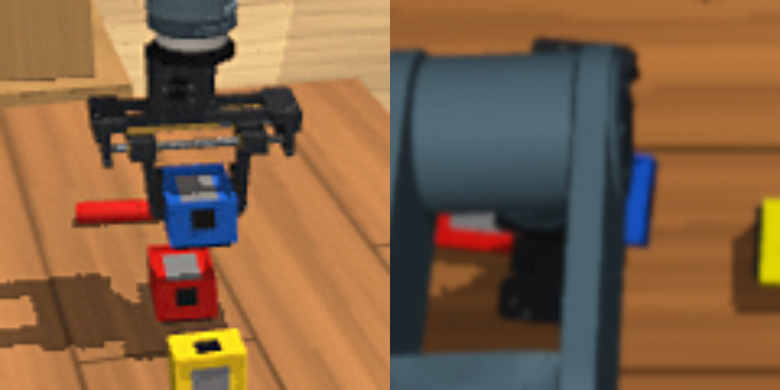

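The side crop shows blue held level above and to the right of red. Next I'll hover just over the red case and measure the relative offset in the side view.

```bash
python3 -m creep '[{"travel":[1.5,45,0],"yaw":-0.01},{"travel":[1,49.5,-10],"yaw":0},{"travel":[0,0,-40],"yaw":0},{"travel":[0,0,-20],"yaw":0},{"travel":[0,0,0],"yaw":0}]' && python3 -m creep '[{"travel":[0,0,0],"yaw":0}]' && cat > rel.py <<'E'
import sys
from h import *
def rel(f,up,lo,pu,pl,zu,zl=0.):
    S=snap('side',f);W=snap('wrist',f+'w');o=[]
    for c,p,z in((up,pu,zu),(lo,pl,zl)):
        q=proj(S,np.array([[p[0],p[1],z+.03]]))[0]; r=fit([(S,q)],c,p,z0=z); print(c,r); o.append(r[0])
    print('lower-upper mm',(o[1]-o[0])*1000,'tcp',S['s']['position'])
    q=[int(a) for a in q]; cv2.imwrite(f'pics/{f}c.png',cv2.resize(S['image'][q[1]-70:q[1]+40,q[0]-60:q[0]+60,::-1],None,fx=5,fy=5))
E
python3 - <<'E'
from rel import *
p=(.552,.225,1.46); rel('s2','blue','red',p,p,sense()['position'][2]-.0175)
E
```

```text
clock: 5.42
position: [0.553, 0.2291, 0.0738]
eef_rot: [0.744, 0.668, -0.002, -0.001]
ft_force: [0.7, 1.1, -2.9]
finger_gap: 0.0618
grasp_force: 25.0
clock: 5.55
position: [0.5554, 0.2299, 0.0769]
eef_rot: [0.744, 0.668, 0.001, 0.0]
ft_force: [0.4, 0.2, -3.5]
finger_gap: 0.0618
grasp_force: 25.0
blue (array([0.5526, 0.2203, 1.4569]), np.float64(0.84))
red (array([0.5498, 0.2183, 1.4465]), np.float64(1.75))
lower-upper mm [ -2.8  -2.  -10.4] tcp [0.55535258 0.22985673 0.07688052]
```

View pics/s2c.png

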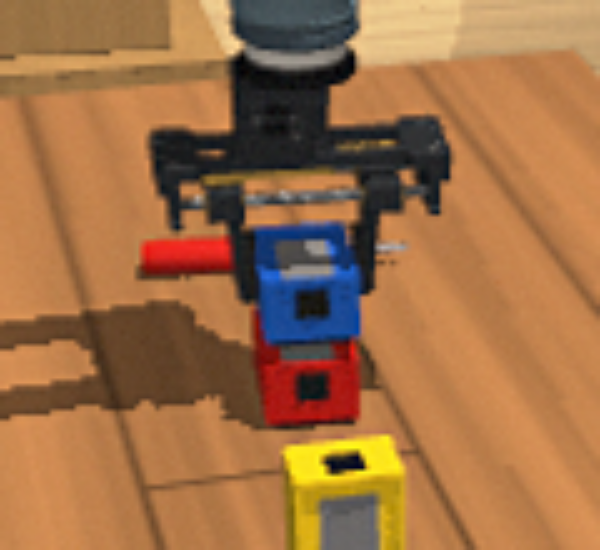

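```bash
python3 -m creep '[{"travel":[-2.3,0,0],"yaw":-0.005},{"travel":[0,0,-5],"yaw":0},{"travel":[0,0,-4],"yaw":0},{"travel":[0,0,-4],"yaw":0},{"travel":[0,0,-4],"yaw":0}]' && python3 -m creep '[{"travel":[0,0,0],"yaw":0},{"travel":[0,0,0],"yaw":0}]'
```

```text
clock: 6.28
position: [0.5523, 0.2307, 0.0602]
eef_rot: [0.745, 0.667, 0.0, 0.0]
ft_force: [-12.8, -3.4, 32.8]
finger_gap: 0.0617
grasp_force: 25.0
clock: 6.52
position: [0.5523, 0.2307, 0.0603]
eef_rot: [0.745, 0.667, 0.0, 0.0]
ft_force: [-5.2, -2.8, 10.9]
finger_gap: 0.0619
grasp_force: 25.0
```

```bash
python3 -m creep '[{"travel":[0,0,0],"yaw":0},{"travel":[0,0,0],"yaw":0},{"travel":[0,0,20],"yaw":0},{"travel":[0,0,50],"yaw":0},{"travel":[0,-20,50],"yaw":0}]' 82 && python3 -m creep '[{"travel":[-5,-45,30],"yaw":0.015},{"travel":[-5,-50,20],"yaw":0.015},{"travel":[-5,-55,10],"yaw":0.015},{"travel":[-5,-50,0],"yaw":0},{"travel":[-4,-45,0],"yaw":0}]' && python3 -m creep '[{"travel":[0,0,0],"yaw":0},{"travel":[0,0,0],"yaw":0}]' && python3 - <<'E'
from h import *
S=snap('side','s3');W=snap('wrist','w3');T=snap('top','t3')
s=W['s'];R=Rn.from_quat(s['eef_rot']).as_matrix();print('tcp',s['position'],'tool yaw',np.arctan2(R[1,1],R[0,1]))
p=(.553,.227,1.46)
for z in(.043,.0485):
  for d in(S,T): print(z,fit([(d,proj(d,np.array([[p[0],p[1],z+.03]]))[0])],'blue',p,z0=z))
RY=np.array([[0,1,0],[0,0,-1],[-1,0,0]],float)
q=proj(W,np.array([[.528,-.006,.06]]))[0]
print('Y',q,fit([(W,q)],'yellow',(.528,.018,-.07),RY,.044))
q=[int(a) for a in proj(S,np.array([[p[0],p[1],.04]]))[0]]
a=cv2.resize(S['image'][q[1]-40:q[1]+40,q[0]-40:q[0]+40,::-1],(400,420));b=cv2.resize(W['image'][:,80:480,::-1],(400,420));cv2.imwrite('pics/m3.png',np.hstack([a,b]))
E
```

```text
clock: 7.15
position: [0.5518, 0.2112, 0.1811]
eef_rot: [0.745, 0.667, 0.0, 0.0]
ft_force: [0.4, 0.4, -0.9]
finger_gap: 0.0816
grasp_force: 0.0
clock: 7.78
position: [0.5279, -0.0363, 0.2405]
eef_rot: [0.73, 0.683, 0.001, 0.001]
ft_force: [0.8, 0.4, 0.0]
finger_gap: 0.0819
grasp_force: 0.0
clock: 8.02
position: [0.5281, -0.0341, 0.2396]
eef_rot: [0.73, 0.683, 0.0, 0.0]
ft_force: [0.3, -0.2, -0.1]
finger_gap: 0.0821
grasp_force: 0.0
tcp [ 0.52810362 -0.0335256   0.2393287 ] tool yaw -0.06514394289928632
0.043 (array([0.5494, 0.2233, 1.4377]), np.float64(0.44))
0.043 (array([0.5527, 0.2292, 1.4768]), np.float64(0.97))
0.0485 (array([0.5472, 0.2123, 1.4361]), np.float64(0.55))
0.0485 (array([0.5521, 0.2281, 1.4764]), np.float64(1.06))
Y [274.87941092 153.08909167] (array([ 0.5267,  0.0176, -0.0575]), np.float64(2.77))
```

View pics/m3.png

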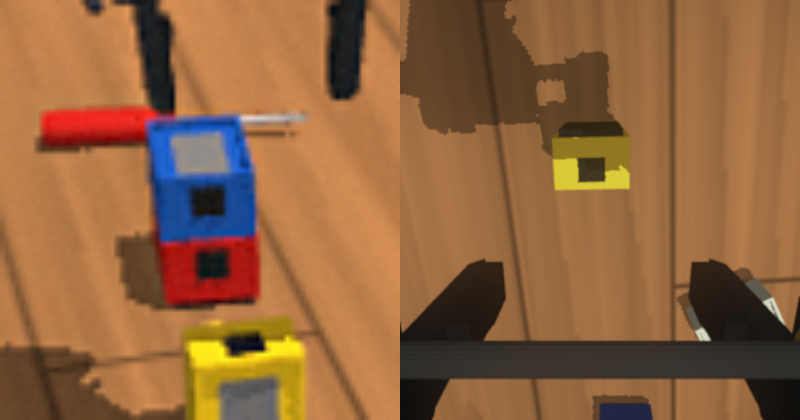

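Blue is seated: the z = 43 mm fit is consistent. Yellow stands at about (.528,.018) with yaw -0.06. I'll grip it lightly across its width near the top and tip it over through an arc.

```bash
python3 -m creep '[{"travel":[-2,25.5,-30],"yaw":0},{"travel":[0,0,-55],"yaw":0},{"travel":[0,0,-55],"yaw":0},{"travel":[0,0,-45],"yaw":0},{"travel":[0,0,-17],"yaw":0}]' && python3 -m creep '[{"travel":[0,0,0],"yaw":0},{"travel":[0,0,0],"yaw":0},{"travel":[0,0,0],"yaw":0},{"travel":[0,0,0],"yaw":0}]' 58 5
```

```text
clock: 8.8
position: [0.5239, -0.0074, 0.0341]
eef_rot: [0.729, 0.684, -0.001, -0.002]
ft_force: [0.2, -0.1, 0.3]
finger_gap: 0.082
grasp_force: 0.0
clock: 9.3
position: [0.5273, -0.0091, 0.0385]
eef_rot: [0.73, 0.683, 0.001, 0.001]
ft_force: [-1.2, 1.7, 7.6]
finger_gap: 0.0622
grasp_force: 5.0
```

```bash
python3 -m creep '[{"travel":[0.7,11.5,3],"yaw":0},{"travel":[0.5,8.5,0.6],"yaw":0},{"travel":[0.6,9.3,-0.7],"yaw":0},{"travel":[0.7,11.2,-2.9],"yaw":0},{"travel":[0.7,11,-3.9],"yaw":0}]' && python3 - <<'E'
from h import *
S=snap('side','s4');q=[int(a) for a in proj(S,np.array([[.53,.03,.05]]))[0]]
cv2.imwrite('pics/s4c.png',cv2.resize(S['image'][q[1]-60:q[1]+50,q[0]-70:q[0]+70,::-1],None,fx=4,fy=4))
E
```

```text
clock: 9.93
position: [0.5291, 0.0431, 0.0332]
eef_rot: [0.73, 0.684, -0.0, 0.0]
ft_force: [-3.3, -1.5, 6.2]
finger_gap: 0.0619
grasp_force: 5.0
```

View pics/s4c.png

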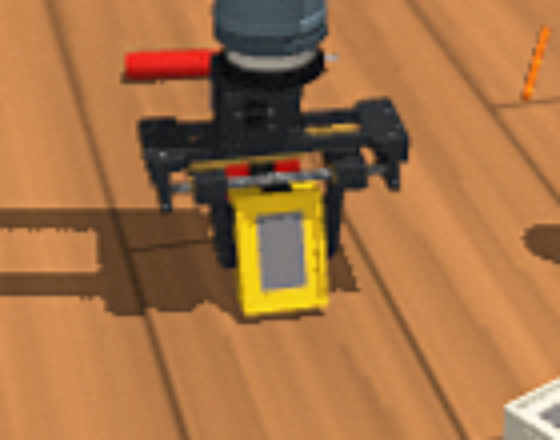

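The case is part-way over, leaning back with its lid facing the camera. I'll complete the arc.

```bash
python3 -m creep '[{"travel":[0.6,9.9,-5.7],"yaw":0},{"travel":[0.5,8.6,-7.6],"yaw":0},{"travel":[0.3,5.3,-6.8],"yaw":0},{"travel":[0.2,3.5,-5.4],"yaw":0},{"travel":[0,0,0],"yaw":0}]' && python3 - <<'E'
from h import *
S=snap('side','s5');s=S['s'];z=s['position'][2]+.019; y=s['position'][1]; x=s['position'][0]
q=proj(S,np.array([[x,y,z]]))[0]
# own frame after tip: own y ~ +x ; tilt th about world x-ish; fit (x,y,yaw) for several tilts, keep best
for th in np.arange(.2,1.6,.1):
    RY=np.array([[0,1,0],[0,0,-1],[-1,0,0]],float); R=Rn.from_euler('x',-th).as_matrix()@RY
    low=(np.array([[a,0,b] for a,b in((44,6),(39,0),(-39,0),(-44,6))])@R.T)[:,2].min()/1000
    print(round(th,2),fit([(S,q)],'yellow',(x,y,-.06),R,-low))
E
```

```text
clock: 10.6
position: [0.5317, 0.0727, 0.0097]
eef_rot: [0.73, 0.684, 0.001, -0.001]
ft_force: [-7.8, 10.3, 24.4]
finger_gap: 0.0621
grasp_force: 5.0
0.2 (array([ 0.5419,  0.111 , -0.1659]), np.float64(2.68))
0.3 (array([ 0.5403,  0.1077, -0.1476]), np.float64(2.68))
0.4 (array([ 0.5391,  0.104 , -0.1387]), np.float64(2.67))
0.5 (array([ 0.5384,  0.1   , -0.1389]), np.float64(2.66))
0.6 (array([ 0.5387,  0.0992, -0.1294]), np.float64(2.66))
0.7 (array([ 0.5391,  0.1015, -0.1103]), np.float64(2.66))
0.8 (array([ 0.5393,  0.1028, -0.1037]), np.float64(2.66))
0.9 (array([ 0.5387,  0.1039, -0.0659]), np.float64(2.66))
1.0 (array([ 0.5392,  0.1047, -0.0746]), np.float64(2.66))
1.1 (array([ 0.5396,  0.1052, -0.0863]), np.float64(2.66))
1.2 (array([ 0.5399,  0.1054, -0.0946]), np.float64(2.65))
1.3 (array([ 0.5388,  0.1048, -0.0695]), np.float64(2.64))
1.4 (array([ 0.5392,  0.1043, -0.0834]), np.float64(2.62))
1.5 (array([ 0.5396,  0.1034, -0.1003]), np.float64(2.6))
```

```bash
python3 -m creep '[{"travel":[0,0,0],"yaw":0},{"travel":[0,0,2],"yaw":0},{"travel":[0,0,10],"yaw":0},{"travel":[0,-5,50],"yaw":0},{"travel":[0,-25,55],"yaw":0}]' 82 && python3 -m creep '[{"travel":[0,-30,55],"yaw":0},{"travel":[0,-20,30],"yaw":0},{"travel":[0,0,0],"yaw":0},{"travel":[0,0,0],"yaw":0}]' && python3 - <<'E'
from h import *
S=snap('side','s6');W=snap('wrist','w6');T=snap('top','t6')
s=W['s'];R=Rn.from_quat(s['eef_rot']).as_matrix();print('tcp',s['position'],'tool yaw',np.arctan2(R[1,1],R[0,1]))
p=(.532,.055,-1.63+np.pi)
for n,d in(('S',S),('W',W),('T',T)):
    q=proj(d,np.array([[p[0],p[1],.04]]))[0]
    for c,pp,z in(('yellow',p,0),('blue',(.553,.228,1.46),.043)): print(n,c,fit([(d,proj(d,np.array([[pp[0],pp[1],z+.04]]))[0])],c,pp,z0=z))
a=cv2.resize(S['image'][140:260,180:300,::-1],(400,400));b=cv2.resize(W['image'][:,80:480,::-1],(400,400));cv2.imwrite('pics/m6.png',np.hstack([a,b]))
E
```

```text
clock: 11.28
position: [0.5299, 0.0406, 0.125]
eef_rot: [0.729, 0.684, -0.001, -0.001]
ft_force: [0.4, -1.6, -0.1]
finger_gap: 0.0821
grasp_force: 0.0
clock: 11.78
position: [0.5299, -0.0095, 0.2079]
eef_rot: [0.73, 0.683, -0.0, -0.001]
ft_force: [-0.4, 0.7, 0.1]
finger_gap: 0.0822
grasp_force: 0.0
tcp [ 0.52960849 -0.00918569  0.20738257] tool yaw -0.06547669670476707Traceback (most recent call last):
  File "<stdin>", line 7, in <module>
  File "h.py", line 29, in fit
    h=cv2.convexHull(blob(d['image'],c,near)); M.append((d,h))
                     ~~~~^^^^^^^^^^^^^^^^^^^
  File "h.py", line 14, in blob
    i=min(ok,key=lambda i:np.hypot(*(ce[i]-near))); m=(l==i).astype(np.uint8)
ValueError: min() iterable argument is empty
```

```bash
python3 - <<'E'
from h import *
S,W,T=[pickle.load(open(f'pics/{n}6.pkl','rb')) for n in 'swt']
for d in(S,W,T):
    n,l,st,ce=cv2.connectedComponentsWithStats(mask(d['image'],'yellow'));print([(st[i].tolist()) for i in range(1,n) if st[i,4]>15])
a=cv2.resize(S['image'][130:270,180:320,::-1],(400,400));b=cv2.resize(W['image'][:,80:480,::-1],(400,400));cv2.imwrite('pics/m6.png',np.hstack([a,b]))
E
```

```text
[[222, 197, 21, 12, 77]]
[[230, 0, 85, 84, 3774], [234, 99, 30, 22, 535]]
[[221, 258, 7, 22, 70], [249, 275, 8, 11, 72], [239, 278, 6, 7, 35]]
```

View pics/m6.png

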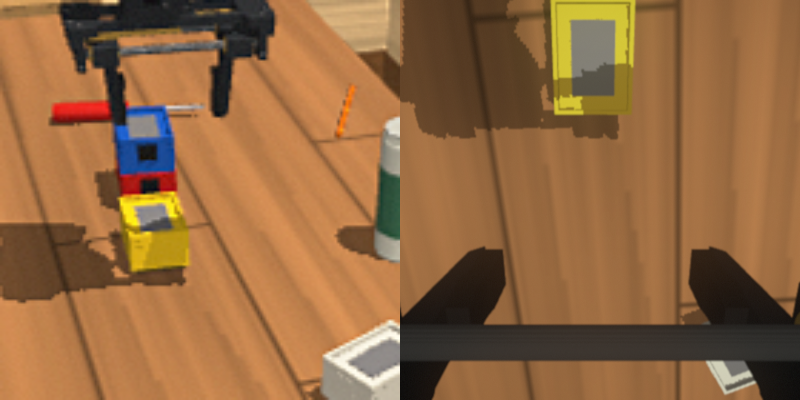

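Yellow now lies flat with its lid up and its latch on the far side, and the blue/red column is intact. I'll widen the yellow mask and fit.

```bash
sed -i "s/'yellow':(abs(H-29)<5)/'yellow':(abs(H-27)<7)\&(S>165)/" h.py && python3 - <<'E'
from h import *
S,W,T=[pickle.load(open(f'pics/{n}6.pkl','rb')) for n in 'swt']
p=(.534,.062,-1.63+np.pi)
dn=lambda N:N[:,1]>-.05
for n,d in(('S',S),('W',W),('T',T)):
    for c,pp,z in(('yellow',p,0),('blue',(.553,.228,1.46),.043)):
        if n=='W' and c=='blue':continue
        q=proj(d,np.array([[pp[0],pp[1],z+.04]]))[0]
        print(n,c,q.round(),cv2.boundingRect(blob(d['image'],c,q)),fit([(d,q)],c,pp,z0=z,sel=dn if n=='W' else None))
E
```

```text
S yellow [236. 211.] (221, 197, 25, 28) (array([0.5291, 0.0885, 1.5133]), np.float64(0.31))
S blue [230. 174.] (220, 167, 21, 24) (array([0.5506, 0.2194, 1.3847]), np.float64(1.06))
W yellow [277. 102.] (230, 0, 86, 121) (array([0.5316, 0.0925, 1.5003]), np.float64(0.5))
T yellow [251. 271.] (239, 269, 19, 17) (array([0.5307, 0.0954, 1.5483]), np.float64(3.24))
T blue [182. 262.] (163, 248, 40, 29) (array([0.5527, 0.2292, 1.4768]), np.float64(0.97))
```

```bash
python3 -m creep '[{"travel":[1,50,-20],"yaw":0},{"travel":[1,50,-30],"yaw":0},{"travel":[0,0,-55],"yaw":0},{"travel":[0,0,-55],"yaw":0},{"travel":[0,0,-32],"yaw":0}]' && python3 -m creep '[{"travel":[0,0,0],"yaw":0},{"travel":[0,0,0],"yaw":0},{"travel":[0,0,0],"yaw":0},{"travel":[0,0,0],"yaw":0},{"travel":[0,0,0],"yaw":0}]' 55 25
```

```text
clock: 12.55
position: [0.5296, 0.0911, 0.013]
eef_rot: [0.729, 0.684, -0.002, -0.002]
ft_force: [0.2, 0.6, 0.8]
finger_gap: 0.082
grasp_force: 0.0
clock: 13.18
position: [0.5334, 0.0899, 0.0182]
eef_rot: [0.73, 0.683, 0.001, 0.001]
ft_force: [-1.6, 0.3, 2.4]
finger_gap: 0.062
grasp_force: 25.0
```

```bash
python3 -m creep '[{"travel":[0,0,20],"yaw":0},{"travel":[0,0,50],"yaw":0},{"travel":[0,0,50],"yaw":0},{"travel":[6,40,10],"yaw":-0.014},{"travel":[6,45,0],"yaw":-0.015}]' && python3 -m creep '[{"travel":[7,42,0],"yaw":-0.015},{"travel":[0,9.5,-10],"yaw":0},{"travel":[0,0,-10],"yaw":0},{"travel":[0,0,-8],"yaw":0},{"travel":[0,0,0],"yaw":0}]' && python3 -m creep '[{"travel":[0,0,0],"yaw":0},{"travel":[0,0,0],"yaw":0}]' && python3 - <<'E'
from rel import *
p=(.552,.227,1.46); rel('s7','yellow','blue',p,p,sense()['position'][2]-.0182,.043)
S=pickle.load(open('pics/s7.pkl','rb'));print(cv2.boundingRect(blob(S['image'],'yellow',proj(S,np.array([[.552,.227,.13]]))[0])))
E
```

```text
clock: 13.8
position: [0.5461, 0.1754, 0.1494]
eef_rot: [0.741, 0.672, 0.002, 0.001]
ft_force: [1.3, 0.2, -2.7]
finger_gap: 0.0617
grasp_force: 25.0
clock: 14.42
position: [0.551, 0.2251, 0.1179]
eef_rot: [0.745, 0.667, -0.001, -0.001]
ft_force: [0.1, 0.3, -2.0]
finger_gap: 0.0616
grasp_force: 25.0
clock: 14.68
position: [0.5521, 0.2261, 0.1197]
eef_rot: [0.745, 0.667, 0.0, 0.0]
ft_force: [-0.1, -0.5, -3.1]
finger_gap: 0.0616
grasp_force: 25.0
yellow (array([0.5503, 0.2221, 1.4561]), np.float64(0.39))
blue (array([0.5484, 0.2136, 1.4222]), np.float64(2.17))
lower-upper mm [ -1.9  -8.5 -33.9] tcp [0.55213498 0.22612065 0.11967688]
(219, 150, 23, 25)
```

```bash
python3 -m creep '[{"travel":[-0.5,0.7,0],"yaw":-0.006},{"travel":[0,0,-5],"yaw":0},{"travel":[0,0,-4],"yaw":0},{"travel":[0,0,-3.5],"yaw":0},{"travel":[0,0,-3.5],"yaw":0}]' && python3 -m creep '[{"travel":[0,0,0],"yaw":0},{"travel":[0,0,0],"yaw":0}]'
```

```text
clock: 15.4
position: [0.5514, 0.2272, 0.1042]
eef_rot: [0.747, 0.665, -0.0, 0.0]
ft_force: [-10.1, -3.5, 22.2]
finger_gap: 0.0618
grasp_force: 25.0
clock: 15.65
position: [0.5515, 0.2272, 0.1042]
eef_rot: [0.747, 0.665, 0.0, 0.0]
ft_force: [-3.3, -0.6, 5.1]
finger_gap: 0.0614
grasp_force: 25.0
```

```bash
python3 -m creep '[{"travel":[0,0,0],"yaw":0},{"travel":[0,0,0],"yaw":0},{"travel":[0,0,20],"yaw":0},{"travel":[0,0,50],"yaw":0},{"travel":[0,-30,50],"yaw":0}]' 82 && python3 -m creep '[{"travel":[-10,-60,10],"yaw":0},{"travel":[-10,-60,0],"yaw":0},{"travel":[-10,-60,0],"yaw":0},{"travel":[0,0,0],"yaw":0},{"travel":[0,0,0],"yaw":0}]' && python3 - <<'E'
from h import *
S=snap('side','s8');T=snap('top','t8')
S3=pickle.load(open('pics/s3.pkl','rb'))
p=(.552,.226,1.46)
for n,d in(('S',S),('T',T)):
  for z in(.083,.086,.089,.0915):
    q=proj(d,np.array([[*p[:2],z+.04]]))[0]; print(n,z,fit([(d,q)],'yellow',p,z0=z),cv2.boundingRect(blob(d['image'],'yellow',q)))
for nm,d in(('s3',S3),('s8',S)):
  for c,z in(('red',0.02),('blue',.06)): print(nm,c,cv2.boundingRect(blob(d['image'],c,proj(d,np.array([[*p[:2],z]]))[0])))
# free fit of z together with side view constrained to blue's fitted xy: silhouette residual with common side-camera pose of blue
for z in(.083,.086,.089,.0915):
  q=proj(S,np.array([[*p[:2],z+.04]]))[0]
  h=cv2.convexHull(blob(S['image'],'yellow',q))[:,0]; X=B@Rn.from_euler('z',1.4377).as_matrix().T+[.5494,.2233,z]; m=proj(S,X); print(z,'model rows',m[:,1].min().round(1),m[:,1].max().round(1),'cols',m[:,0].min().round(1),m[:,0].max().round(1),'blob',h.min(0),h.max(0)+1)
E
```

```text
clock: 16.27
position: [0.5512, 0.1981, 0.2257]
eef_rot: [0.746, 0.666, 0.001, 0.0]
ft_force: [0.4, 0.5, -0.4]
finger_gap: 0.082
grasp_force: 0.0
clock: 16.9
position: [0.5217, 0.0172, 0.2343]
eef_rot: [0.747, 0.665, 0.001, 0.0]
ft_force: [0.4, -0.2, -0.2]
finger_gap: 0.0821
grasp_force: 0.0
S 0.083 (array([0.5496, 0.2321, 1.4588]), np.float64(0.24)) (218, 155, 23, 24)
S 0.086 (array([0.5484, 0.2257, 1.4575]), np.float64(0.25)) (218, 155, 23, 24)
S 0.089 (array([0.5471, 0.2193, 1.4561]), np.float64(0.29)) (218, 155, 23, 24)
S 0.0915 (array([0.546, 0.214, 1.455]), np.float64(0.32)) (218, 155, 23, 24)
T 0.083 (array([0.5526, 0.2303, 1.4641]), np.float64(0.37)) (157, 245, 44, 32)
T 0.086 (array([0.5523, 0.2296, 1.4641]), np.float64(0.38)) (157, 245, 44, 32)
T 0.089 (array([0.552, 0.229, 1.464]), np.float64(0.4)) (157, 245, 44, 32)
T 0.0915 (array([0.5517, 0.2284, 1.464 ]), np.float64(0.43)) (157, 245, 44, 32)
s3 red (222, 190, 20, 13)
s3 blue (220, 167, 21, 24)
s8 red (222, 190, 20, 13)
s8 blue (220, 177, 21, 14)
0.083 model rows 155.3 179.5 cols 218.7 240.4 blob [218 155] [241 179]
0.086 model rows 154.5 178.7 cols 218.6 240.4 blob [218 155] [241 179]
0.089 model rows 153.6 177.8 cols 218.6 240.4 blob [218 155] [241 179]
0.0915 model rows 152.9 177.1 cols 218.5 240.4 blob [218 155] [241 179]
```

```bash
python3 -c "
from rig import order
print(order.sign_off())"
```

```text
the job is handed in; nothing more can be done
None
```

The blue case is on the red one and the yellow case is on the blue, both lid up; camera fits show both feet home in the rims and not perched, and the job was handed in at about 17 s.

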